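Set the gap probe through the lap guide

ROBOT

A 6-joint arm with a two-finger parallel gripper is mounted at the origin on the work surface. World frame = base frame: x ahead of the robot, y to its left, z up, the work surface at z = 0. Lengths are in m, angles in rad, forces in N, time in s.
With the tool pointing down it reaches from about 0.2 to 0.875 m from the base axis. Payload 3.4 kg.
Tool frame: the origin (TCP) lies at the centre of the arm's flange, where the gripper is bolted on; the fingertips stand 199 mm ahead of it and the grasp point (between the pads) lies 180 mm ahead of it; z points along the fingers, y is the line along which they close (so a half turn about z gives the same grasp; the last joint's range is limited). The gripper opens to 94 mm and grips with 3 to 60 N. Pads are 16 mm wide; open, the fingers measure 119 mm over their backs; the gripper's body (75 mm by 177 mm) begins 78 mm behind the grasp point.
Start: joints at [0.991, 0.276, 1.505, -0, 1.361, -0.121], TCP at [0.255, 0.516, 0.405] pointing down, gripper open.
Joint ranges: [-2.89, 2.89], [-0.75, 2.08], [0.22, 2.7], [-1.18, 4.32], [0.11, 2.71], [-2.7, 2.7]. Speed limits (rad/s): [2.57, 2.57, 3.14, 3.14, 3.14, 3.14].

INTERFACE

Orientations are given as a unit quaternion [w, x, y, z].
In Python, from station import get_state, grab_frame, get_calibration, sign_off gives the robot as it stands.
- The arm moves only by the tool play_rows, never from a script. Its argument "increments" is a list of rows, each a list of 5 numbers: the shift along the tool's x, y, z in m, then the turn about the tool's z in rad, then the finger opening in m, from 0 to 0.094. A call has 1 to 12 rows; each row is the pose to reach, as a shift and turn from the pose commanded when the call began, along the tool's axes at that moment; what a row does not reach only later rows make up. A row lasts 1/8 s, in which the tool goes at most 62.5 mm and 10.7 degrees, less where a joint would pass 70% of its speed; a pose out of reach is approached as far as the arm can. A call with a gripper value outside its range is refused whole. The fingers move at their own pace and stop on an object; the grip force is fixed at half the most. Time passes only in rows, so rows that repeat a pose let the fingers close. It gives the time, the measured TCP pose, the force, the opening and the grip force at its end, in the units of the state.
- get_state(): the state, without advancing time (a new reading comes with each control period).
- grab_frame(name): name is "scene" or "top" or "wrist"; returns the picture (384x512x3 uint8, red, green, blue); there is no depth.
- get_calibration(name): a dict with "fx", "fy", "cx", "cy" (pixels), "world_to_cam" (4x4, takes a point from world to camera coordinates); the wrist camera has in their place "tool_from_camera" (4x4, takes a point from camera to tool coordinates, whose origin is the TCP and whose axes are the flange's). Camera axes: x right, y down, z forward; pixel columns grow to the right and rows downward; lengths in m; the calibration is good to about 2 mm. A picture is of the moment at which its call begins: read the wrist's pose just before it. get_calibration takes no time and is no camera call.
- sign_off(): hands the job in; it is judged then, once.
The state is a dict: "t": time; "q": joint angles; "joint_vel": joint speeds; "effort": joint torques, N m; "position": TCP position; "eef_rot": TCP orientation; "force": force on the tool from outside, world axes, zero at the start; "torque": the same for the moment, N m; "opening": finger opening in m; "gripper_force": force on a finger pad.
Only numpy, scipy, OpenCV 4.12 (cv2) and the standard library are available. Lean on these libraries where they do the work, as an engineer would, in place of code of your own. Each camera call takes 0.05 s, during which the arm holds its last target. There are 200 camera calls.

TASK

Turn the hex nut on the flat lap's guide arm anticlockwise (seen from above) about a quarter turn so that the dust cover swings right off the guide hole. Then take the wooden-handled steel probe rod out of the rack and lower it upright through the guide hole without ever touching the guide or the lap disc below, until its tip is about a centimetre above the disc. Finish while still holding it there, still and centred in the hole; leave the dop sticks and everything else on the bench where they are.

Things in the scene. Friction and masses are not known exactly. Their poses are not given: they have to be found in the camera images.
- lap: Flat lap, fixed: green housing 240 x 300 x 46 mm, level disc 200 mm across centred 50 mm to -y of the guide hole (spindle cone 18 mm high at its centre). A post 120 mm to +y of the hole carries the guide arm, an aluminium plate 60 x 180 x 10 mm along y over the disc. Origin on the bench straight below the guide hole, z up.
- hole (a point): Centre of the guide hole, at the top surface of the guide arm (135 mm above the bench). Plain round upright bore 24 mm in diameter through the 10 mm thick arm. Axes as lap.
- face (a point): Point on the flat face of the lap's disc straight below the guide hole, 64 mm below hole (54 mm free below the arm). Axes as lap.
- cover (a joint): Angle (rad) of dust cover and hex nut, one piece on a pin 60 mm from the hole to the lap's +y. 0: cover over the hole; grows anticlockwise from above to a stop at 1.57 (cover along lap's +x); hole clear from 0.6. Friction 0.12 N m, stays where left. Cover: steel strip 36 mm wide, 4 mm thick, reaching 78 mm from the pin.
- nut (a point): Top centre of the tall hex nut on the cover's pin, 167 mm above the bench. Nut 28 mm tall (foot on the cover, 139 mm above the bench), 26 mm across flats. Turns with the cover: one pair of flats faces this frame's +x and -x, the others 60 and 120 degrees on; at joint 0 aligned with lap; the cover lies along its -y.
- rack: Wooden rack block, fixed, 65 (x) x 190 (y) x 45 mm, origin at the centre of its underside. Three upright holes 12 mm wide and 35 mm deep (floor 10 mm above the bench) in a row along its y at -60, 0 and +60 mm, holding the probe and the two dop sticks in any order.
- probe: The probe: plain steel rod 10 mm in diameter and 100 mm long with a light wooden cylindrical handle 22 mm in diameter and 50 mm tall on top (150 mm overall, by far the tallest in the rack), about 85 g. Stands upright in a rack hole. Origin at the centre of the rod's tip (lower end), z up along the rod.
- grip (a point): Middle of the probe's wooden handle, on its axis, 125 mm above the tip (135 mm above the bench while in the rack); the handle reaches 25 mm above and below it.
- dop1: Bystander in the rack: dop stick, 10 mm dark stem 80 mm long with a pale stone 28 mm wide and 20 mm tall on top (top 110 mm above the bench). Origin at its lower end. Leave alone.
- dop2: Bystander in the rack: dop stick, 10 mm dark stem 80 mm long with an amber stone 24 mm wide and 18 mm tall on top (top 108 mm above the bench). Origin at its lower end. Leave alone.
- tin: Bystander: metal tin 68 mm across, 75 mm tall. Origin at its underside. Leave alone.
- jar: Bystander: jar 64 mm across, 85 mm tall. Origin at its underside. Leave alone.
- stones: Bystander: grey tray 100 x 150 x 30 mm with rough stones. Origin at its underside. Leave alone.
- wrench: Bystander: wrench lying on the bench. Leave alone.
- brush: Bystander: brush lying on the bench. Leave alone.
There are look-alikes about, which are no part of the job. What is shaped like the probe but purple or turquoise is not meant.

How it is judged:
On the way, in this order (a step that is already met when the one before it is completed fails the run):
1. the cover is swung clear of the guide hole (at least 0.9 rad) with the probe still in the rack (value of joint cover above 0.9 rad and distance of probe from where it was at the start of the episode below 0.02 m), for 0.2 s.
2. the probe is lifted out, its tip above the guide arm's top (z of probe in the frame of hole above 0.005 m), for 0.1 s.
3. the probe's tip is below the guide arm, in line with the hole (z of probe in the frame of hole below -0.015 m and horizontal distance between probe and hole below 0.008 m), for 0.1 s.
At the end, for the whole second after the job is handed in: Probe still gripped, at rest in the open hole (cover 0.9 rad or more): tip 4-18 mm above the disc, tip within 4.5 mm and handle within 7.5 mm of the hole's axis, lean under 0.07 rad, not touching the lap; dop sticks within 20 mm, other bystanders within 30 mm of their starts (value of joint cover above 0.9 rad and z of probe in the frame of face between 0.004 and 0.018 m and horizontal distance between probe and hole below 0.0045 m and horizontal distance between grip and hole below 0.0075 m and angle between probe's own z axis and vertical below 0.07 rad and contact force between probe and the fingers above 1 N and contact force between probe and lap below 0.2 N and linear speed of probe below 0.01 m/s and distance of each of dop1, dop2 from where it was at the start of the episode below 0.02 m and distance of each of tin, jar, stones, wrench, brush from where it was at the start of the episode below 0.03 m); the arm keeps its last pose, push and grip.
It fails at once if the probe touches the guide, its cover, the disc or any other part of the lap (over 0.2 N) (contact force between probe and lap above 0.2 N).
It fails at once if a dop stick or other bystander is disturbed (dop sticks 20 mm, others 30 mm) (distance of any of dop1, dop2 from where it was at the start of the episode above 0.02 m or distance of any of tin, jar, stones, wrench, brush from where it was at the start of the episode above 0.03 m).
It also fails if it takes over 61 s, if anything falls off the work surface, if the arm or the gripper's body presses on something with over 40 N, if the wrist force passes 120 N, or if a joint passes its speed limit or range.

## Working session

There is one attempt and no reset: what is moved stays moved. The work goes in short steps, Python scripts to look and compute and a tool call to move; the robot and the scene stay as the last step left them, time stands still between calls to the robot, and variables do not carry over. Pictures are saved under pics/ and viewed, at most 10 in all, crops included, and the job is handed in when it is done.

Besides the shell and the picture viewer there is one more tool, called after ">>>" as name(argument=value, ...), one argument or row to a line, values as JSON. play_rows: Moves the arm, as the interface text tells. Its arguments: {"type":"object","properties":{"increments":{"type":"array","items":{"type":"array","items":{"type":"number"}}}},"required":["increments"]}

```bash
mkdir -p pics
python3 - <<'E'
from station import *
import cv2,numpy as np
s=get_state();print(s)
for n in("scene","top","wrist"):
    f=grab_frame(n);cv2.imwrite(f"pics/{n}0.png",f[...,::-1])
    print(n,get_calibration(n))
a=cv2.imread("pics/scene0.png");b=cv2.imread("pics/top0.png")
cv2.imwrite("pics/top0big.png",cv2.resize(b,(800,600),interpolation=cv2.INTER_CUBIC))
E
```

```text
{'t': 0.0, 'q': array([ 9.91015378e-01,  2.76580978e-01,  1.50611859e+00,  8.89773347e-07,
        1.36070454e+00, -1.20997356e-01]), 'joint_vel': array([-0.00078331,  0.00022934,  0.0008105 , -0.00073334, -0.00088857,
       -0.00057939]), 'effort': array([ 2.55756313e-03, -4.04572141e+01, -2.37238634e+01,  7.04320986e-02,
        3.43005080e-02, -1.66702480e-04]), 'position': array([0.25452929, 0.5153596 , 0.40381822]), 'eef_rot': array([-3.11311494e-04,  2.27385292e-01,  9.73804451e-01, -8.50545060e-04]), 'force': array([-0.27440409, -0.47738854,  0.38509193]), 'torque': array([-0.0105723 ,  0.02398153,  0.01376191]), 'gripper_force': 0.0, 'opening': 0.09399297710386866}
scene {'fx': 416.437930360811, 'fy': 416.437930360811, 'cx': 248.79120871281808, 'cy': 192.90738479055753, 'world_to_cam': array([[ 0.75133625,  0.65976401,  0.0143282 , -0.37453619],
       [ 0.49773709, -0.5522974 , -0.66874911, -0.22266086],
       [-0.43330316,  0.50958713, -0.74335007,  1.30267948],
       [ 0.        ,  0.        ,  0.        ,  1.        ]])}
top {'fx': 362.0855673125126, 'fy': 362.0855673125126, 'cx': 255.4188912828355, 'cy': 186.65602352449764, 'world_to_cam': array([[-0.02507394, -0.99965591,  0.00770485, -0.02991807],
       [-0.98417698,  0.0233319 , -0.17564535,  0.54604411],
       [ 0.17540514, -0.01198706, -0.98442336,  0.90370894],
       [ 0.        ,  0.        ,  0.        ,  1.        ]])}
wrist {'fx': 315.89746483101595, 'fy': 315.89746483101595, 'cx': 256.4952559662675, 'cy': 191.76783211349053, 'tool_from_camera': array([[-1.11654207e-03, -9.68363353e-01, -2.49541920e-01,
         7.16325850e-02],
       [ 9.99998871e-01, -8.30189880e-04, -1.25275684e-03,
         1.10171080e-04],
       [ 1.00595664e-03, -2.49543037e-01,  9.68363186e-01,
         2.01454771e-02],
       [ 0.00000000e+00,  0.00000000e+00,  0.00000000e+00,
         1.00000000e+00]])}
```

View pics/scene0.png

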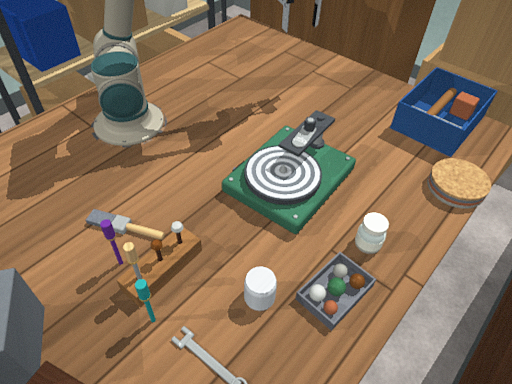

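View pics/top0big.png

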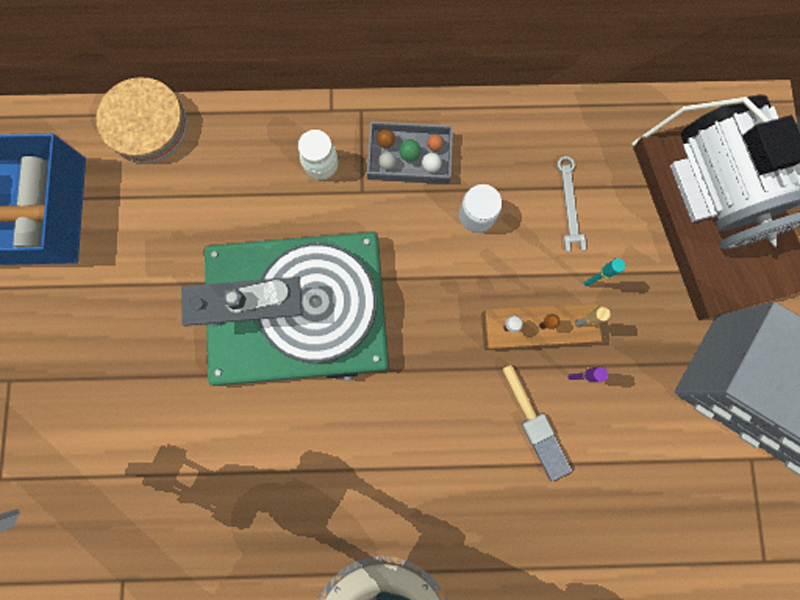

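The scene view shows the lap with its nut near (311,122), and the rack with the tan-handled probe at its near end, top near (130,246). In the enlarged top view the nut is near (235,299) and the probe top near (604,314). The purple and turquoise copies stand outside the rack.

```bash
cat > h.py <<'E'
from station import *
import cv2,numpy as np
from scipy.spatial.transform import Rotation as R
def ray(n,u,v,s=None):
    c=get_calibration(n);d=np.array([(u-c["cx"])/c["fx"],(v-c["cy"])/c["fy"],1])
    if n=="wrist":
        q=s["eef_rot"];T=np.eye(4);T[:3,:3]=R.from_quat([q[1],q[2],q[3],q[0]]).as_matrix();T[:3,3]=s["position"]
        M=T@c["tool_from_camera"]
    else: M=np.linalg.inv(c["world_to_cam"])
    return M[:3,3],M[:3,:3]@d
def pl(n,u,v,z,s=None):
    o,d=ray(n,u,v,s);return o+d*(z-o[2])/d[2]
def tri(rs):
    A=sum(np.eye(3)-np.outer(d,d)/(d@d) for o,d in rs);b=sum((np.eye(3)-np.outer(d,d)/(d@d))@o for o,d in rs)
    return np.linalg.solve(A,b)
E
python3 - <<'E'
from h import *
K=.64
t=cv2.imread("pics/top0.png");h=cv2.cvtColor(t,cv2.COLOR_BGR2HSV)
def big(m): 
    cs,_=cv2.findContours(m,cv2.RETR_EXTERNAL,cv2.CHAIN_APPROX_NONE);return max(cs,key=cv2.contourArea)
def rect(c,z):
    p=np.array([pl("top",u,v,z)[:2] for u,v in cv2.convexHull(c)[:,0]],np.float32);return cv2.minAreaRect(p)
m=cv2.inRange(h,(60,80,30),(85,255,255));m[:, :120]=0
m[:140]=0;m[250:]=0
print("lap",rect(big(m),.046))
# guide arm plate: dark grey
g=cv2.inRange(h,(0,0,40),(179,60,110));w=np.zeros_like(g);w[170:215,110:195]=g[170:215,110:195]
w=cv2.morphologyEx(w,cv2.MORPH_OPEN,np.ones((3,3)));print("arm",rect(big(w),.135))
print("nut tri",tri([ray("top",235*K,297*K),ray("scene",312,120)]),pl("top",235*K,297*K,.167))
m=cv2.inRange(h,(18,60,150),(32,255,255));m[:180,:]=0;m[225:]=0;m[:,:370]=0;m[:,400:]=0
c=big(m);print("probe px",cv2.boundingRect(c),pl("top",603.5*K,314*K,.16),tri([ray("top",603.5*K,314*K),ray("scene",130,246)]))
for n,u,v,z in(("pale",514,323,.11),("amber",551,321,.108),("turq",618,265,.16),("purp",601,374,.16)):print(n,pl("top",u*K,v*K,z))
v=np.hstack([cv2.resize(t[165:250,115:255],None,fx=5,fy=5,interpolation=cv2.INTER_CUBIC)])
cv2.imwrite("pics/c1.png",v)
E
```

```text
lap ((0.5250827074050903, 0.13334500789642334), (0.23724260926246643, 0.2958802878856659), 3.6678149700164795)
arm ((0.5025757551193237, 0.15059156715869904), (0.02021731436252594, 0.06323925405740738), 9.139538764953613)
nut tri [0.52521886 0.20231261 0.16542451] [0.52176781 0.1986369  0.167     ]
probe px (378, 197, 12, 9) [ 0.48461327 -0.34275221  0.16      ] [ 0.4866629  -0.34089619  0.15814627]
pale [ 0.48028988 -0.22038992  0.11      ]
amber [ 0.48226773 -0.27898756  0.108     ]
turq [ 0.55808268 -0.37113057  0.16      ]
purp [ 0.39716154 -0.33134123  0.16      ]
```

View pics/c1.png

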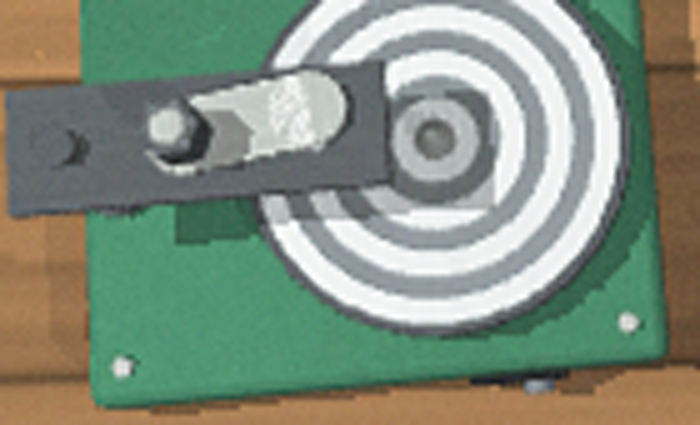

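The crop shows the nut top at (168,128), the cover pointing right along the plate with its tip near (345,95), and the post screw at (70,148). The lap yaw is about +3.7°. The tool's closing line is already at 63.7°, which matches a flat pair.

>>> play_rows(
  increments=[
    [-0.38,-0.164,-0.02,0,0.06],
    [-0.38,-0.164,-0.02,0,0.06],
    [-0.38,-0.164,-0.02,0,0.06],
    [-0.38,-0.164,-0.02,0,0.06],
    [-0.38,-0.164,-0.02,0,0.06],
    [-0.38,-0.164,-0.02,0,0.06],
    [-0.38,-0.164,-0.02,0,0.06],
    [-0.38,-0.164,-0.02,0,0.06],
    [-0.38,-0.164,-0.02,0,0.06],
    [-0.38,-0.164,-0.02,0,0.06],
  ],
)

```text
t: 1.4
position: [0.5219, 0.2012, 0.4246]
eef_rot: [-0.0, 0.227, 0.974, 0.0]
force: [0.1, -0.5, 0.3]
opening: 0.06
gripper_force: 0.0
```

Run:
```python
from h import *
s=get_state();print(s["position"],s["eef_rot"],s["q"])
f=grab_frame("wrist")[...,::-1];cv2.imwrite("pics/w1.png",f)
np.save("w1.npy",np.r_[s["position"],s["eef_rot"]])
```

```text
[0.5218594  0.20118905 0.4245838 ] [-3.57235467e-04  2.26612480e-01  9.73984931e-01  1.00447891e-04] [ 2.43386399e-01  2.41837034e-01  1.50312398e+00  5.11458362e-04
  1.39717668e+00 -8.70301853e-01]
```

View pics/w1.png

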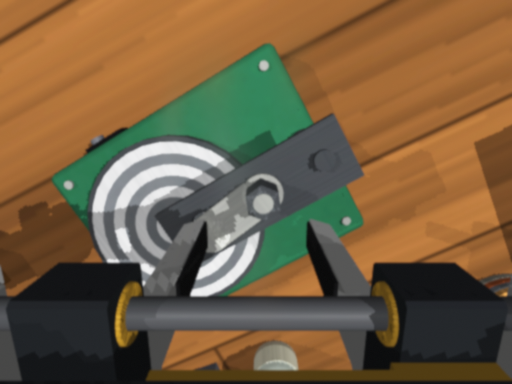

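The wrist view shows the nut's pale top at about (263,202), with the cover running down-left over the hole and the jaws on either side.

Run:
```python
from h import *
w=np.load("w1.npy");s=dict(position=w[:3],eef_rot=w[3:])
r1=ray("wrist",263,202,s)
q=w[3:];Rm=R.from_quat([q[1],q[2],q[3],q[0]]).as_matrix()
for p in (pl("wrist",263,202,.167,s),tri([r1,ray("top",148.6,190.6)]),tri([r1,ray("top",148.6,190.6),ray("scene",312,120)])): print(p,Rm.T@(p-w[:3]))
for n,p in(("end1",(262,45)),):pass
# arm plate edges: post-end corners
for u,v in((331,114),(363,174)):print(pl("wrist",u,v,.135,s))
f=cv2.imread("pics/w1.png");cv2.imwrite("pics/c2.png",cv2.resize(f[150:260,150:310],None,fx=5,fy=5,interpolation=cv2.INTER_CUBIC))
```

```text
[0.52190006 0.20662117 0.167     ] [0.00217046 0.00488346 0.25758564]
[0.52316555 0.20546429 0.15846484] [0.00051794 0.00440374 0.26611956]
[0.52361516 0.20637397 0.16253713] [0.00051909 0.0054186  0.26204731]
[0.48724158 0.28681581 0.135     ]
[0.54619182 0.29200548 0.135     ]
```

View pics/c2.png

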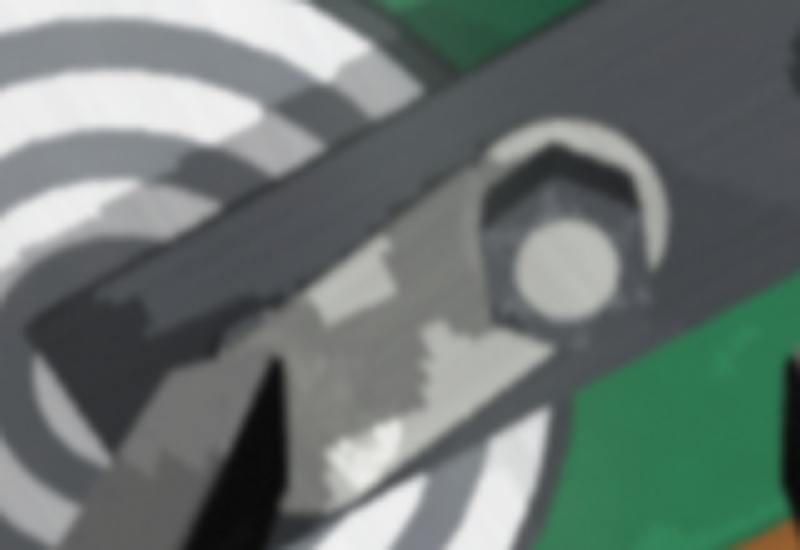

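The crop shows the nut's pale top disc centred at (567,270), which is (263.4,204) in the full picture. Its flats are already parallel to the pads, so I'll shift, descend and close.

>>> play_rows(
  increments=[
    [0.001,0.005,0.0,0,0.06],
    [0.001,0.005,0.04,0,0.06],
    [0.001,0.005,0.078,0,0.06],
    [0.001,0.005,0.078,0,0.06],
    [0.001,0.005,0.078,0,0.03],
    [0.001,0.005,0.078,0,0.02],
    [0.001,0.005,0.078,0,0.02],
    [0.001,0.005,0.078,0,0.02],
    [0.001,0.005,0.078,0,0.02],
    [0.001,0.005,0.078,0,0.02],
  ],
)

```text
t: 2.7
position: [0.5243, 0.2053, 0.3476]
eef_rot: [0.001, 0.227, 0.974, 0.001]
force: [-1.0, 1.2, 4.6]
opening: 0.0266
gripper_force: 29.2
```

```bash
python3 -c "
from h import *
s=get_state();print(s)"
```

```text
{'t': 2.7, 'q': array([ 2.49516457e-01,  2.95231735e-01,  1.62394418e+00,  3.51737905e-04,
        1.22041902e+00, -8.62667915e-01]), 'joint_vel': array([-0.0006327 ,  0.00100965,  0.00043758,  0.00050228, -0.00290936,
        0.00165881]), 'effort': array([ -0.52530957, -36.98098898, -20.2005744 ,  -0.20562796,
         0.04161434,   0.1064732 ]), 'position': array([0.5243272 , 0.20529571, 0.34759657]), 'eef_rot': array([8.10395297e-04, 2.27360232e-01, 9.73810197e-01, 6.06870753e-04]), 'force': array([-0.96000431,  1.15652077,  4.60767037]), 'torque': array([0.14343329, 0.03989242, 0.11158804]), 'gripper_force': 29.205287997610867, 'opening': 0.026588878047151543}
```

>>> play_rows(
  increments=[
    [0,0,0,-0.13,0.02],
    [0,0,0,-0.26,0.02],
    [0,0,0,-0.4,0.02],
    [0,0,0,-0.54,0.02],
    [0,0,0,-0.68,0.02],
    [0,0,0,-0.82,0.02],
    [0,0,0,-0.96,0.02],
    [0,0,0,-1.1,0.02],
    [0,0,0,-1.24,0.02],
    [0,0,0,-1.38,0.02],
    [0,0,0,-1.45,0.02],
    [0,0,0,-1.45,0.02],
  ],
)

```text
t: 4.2
position: [0.5237, 0.2073, 0.3476]
eef_rot: [0.002, -0.475, 0.88, 0.003]
force: [-1.4, 6.7, 5.6]
opening: 0.0265
gripper_force: 29.2
```

>>> play_rows(
  increments=[
    [0,0,0,0,0.02],
    [0,0,0,0,0.02],
    [0,0,0,0,0.06],
    [0,0,0,0,0.06],
    [0,0,0,0,0.06],
    [0,0,-0.05,0,0.06],
    [0,0,-0.1,0,0.06],
    [0,0,-0.1,0,0.06],
    [0,0,-0.1,0,0.06],
    [0,0,-0.1,0,0.06],
  ],
)

```text
t: 5.45
position: [0.5238, 0.2049, 0.4449]
eef_rot: [-0.002, -0.475, 0.88, 0.0]
force: [0.1, -0.1, 0.2]
opening: 0.0602
gripper_force: 0.0
```

Run:
```python
from h import *
s=get_state();print(s["position"],s["eef_rot"],s["q"])
f=grab_frame("wrist")[...,::-1];cv2.imwrite("pics/w2.png",f)
np.save("w2.npy",np.r_[s["position"],s["eef_rot"]])
g=grab_frame("top")[...,::-1];cv2.imwrite("pics/t2.png",g)
```

```text
[0.52375177 0.20492408 0.444863  ] [-1.70049970e-03 -4.75481658e-01  8.79723902e-01  3.96576984e-04] [ 2.49259447e-01  2.38201847e-01  1.45831010e+00 -6.02899596e-05
  1.44857246e+00 -2.31255399e+00]
```

View pics/w2.png

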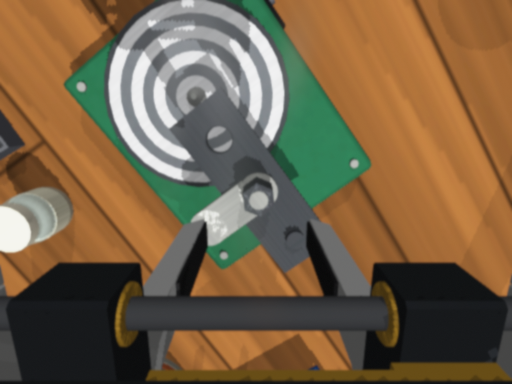

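The cover now points down-left in the wrist view, well off the hole, which is visible at about (219,139). Next I'll locate the hole precisely.

Run:
```python
from h import *
w=np.load("w2.npy");s=dict(position=w[:3],eef_rot=w[3:])
def hole(f,box,n,s=None):
    x0,y0,x1,y1=box
    c=cv2.cvtColor(f,cv2.COLOR_BGR2GRAY)[y0:y1,x0:x1]
    e,b=cv2.threshold(c,0,255,cv2.THRESH_OTSU)
    cs,_=cv2.findContours(b,cv2.RETR_EXTERNAL,cv2.CHAIN_APPROX_NONE)
    for k in cs:
        if cv2.contourArea(k)<8: continue
        h=cv2.convexHull(k)+[x0,y0];p=np.array([pl(n,u,v,.135,s)[:2] for u,v in h[:,0]],np.float32)
        print(n,cv2.contourArea(k),cv2.boundingRect(h),cv2.minEnclosingCircle(p),"hull centre px",cv2.minEnclosingCircle(h))
f=cv2.imread("pics/w2.png");hole(f,(202,122,236,156),"wrist",s)
t=cv2.imread("pics/t2.png");
print("pred in top", [get_calibration("top")["world_to_cam"]@[.528,.146,.135,1]])
print("nut",pl("wrist",258.5,201,.167,s))
a=cv2.resize(f[110:170,185:255],None,fx=8,fy=8,interpolation=cv2.INTER_CUBIC);b=cv2.resize(t[155:215,140:210],None,fx=8,fy=8,interpolation=cv2.INTER_CUBIC)
cv2.imwrite("pics/c3.png",cv2.resize(np.hstack([a,b]),(800,343)))
```

```text
wrist 85.0 (214, 140, 18, 12) ((0.52610182762146, 0.15190887451171875), 0.008951958268880844) hull centre px ((222.5, 144.5), 9.617792129516602)
wrist 120.0 (208, 126, 18, 13) ((0.5249882936477661, 0.14081040024757385), 0.008876482956111431) hull centre px ((216.5, 133.5), 9.617792129516602)
pred in top [array([-0.18806672,  0.00609299,  0.86167559,  1.        ])]
nut [0.52321446 0.20694879 0.167     ]
```

View pics/c3.png

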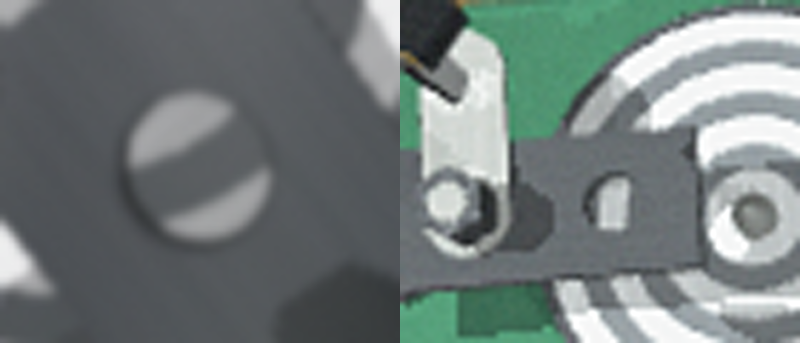

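In the crop the hole rim spans x 120–272 and y 90–243, centred at (196,167), which is wrist pixel (219.3,139.2).

Run:
```python
from h import *
w=np.load("w2.npy");s=dict(position=w[:3],eef_rot=w[3:])
h=pl("wrist",219.3,139.2,.135,s);print(h)
print("width",np.linalg.norm(pl("wrist",206,139.2,.135,s)-pl("wrist",232.6,139.2,.135,s)))
n=pl("wrist",258.5,201,.167,s);print("nut",n,"dist",np.linalg.norm((h-n)[:2]))
ht=pl("top",140+ (606-400)/5.714,155+203/5.714,.135);print("hole top view",ht, "nut top",pl("top",140+45/5.714,155+198/5.714,.167))
q=w[3:];Rm=R.from_quat([q[1],q[2],q[3],q[0]]).as_matrix();print(Rm)
pos=w[:3]
print("to probe",Rm.T@(np.array([.485,-.342,.46])-pos))
```

```text
[0.5257677 0.1463867 0.135    ]
width 0.02414780826476532
nut [0.52321446 0.20694879 0.167     ] dist 0.06061589133397509
hole top view [0.52485561 0.14676385 0.135     ] nut top [0.52289957 0.20442515 0.167     ]
[[-5.47828602e-01 -8.36583811e-01 -3.36907062e-03]
 [-8.36586508e-01  5.47834071e-01 -9.19356327e-04]
 [ 2.61481029e-03  2.31486933e-03 -9.99993902e-01]]
to probe [ 0.47881821 -0.26716951 -0.01450353]
```

>>> play_rows(
  increments=[
    [0.0,0.0,-0.015,0.18,0.06],
    [0.05,-0.028,-0.015,0.36,0.06],
    [0.1,-0.056,-0.015,0.54,0.06],
    [0.15,-0.084,-0.015,0.72,0.06],
    [0.2,-0.112,-0.015,0.9,0.06],
    [0.25,-0.14,-0.015,1.06,0.06],
    [0.3,-0.168,-0.015,1.06,0.06],
    [0.35,-0.196,-0.015,1.06,0.06],
    [0.4,-0.224,-0.015,1.06,0.06],
    [0.45,-0.25,-0.015,1.06,0.06],
    [0.479,-0.267,-0.015,1.06,0.06],
    [0.479,-0.267,-0.015,1.06,0.06],
  ],
)

```text
t: 7.05
position: [0.4848, -0.3442, 0.46]
eef_rot: [-0.001, 0.036, 0.999, 0.001]
force: [0.3, 0.9, 0.4]
opening: 0.0599
gripper_force: 0.0
```

>>> play_rows(
  increments=[
    [0,0,0,0,0.06],
    [0,0,0,0,0.06],
  ],
)

```text
t: 7.3
position: [0.4853, -0.3405, 0.4617]
eef_rot: [-0.0, 0.034, 0.999, 0.0]
force: [0.2, -0.7, 0.1]
opening: 0.0602
gripper_force: 0.0
```

Run:
```python
from h import *
s=get_state();print(s["position"],s["eef_rot"],s["q"])
f=grab_frame("wrist")[...,::-1];cv2.imwrite("pics/w3.png",f)
np.save("w3.npy",np.r_[s["position"],s["eef_rot"]])
```

```text
[ 0.48526278 -0.34047714  0.4616574 ] [-6.58983288e-05  3.36249872e-02  9.99434442e-01  3.89442042e-04] [-7.29330650e-01  2.78200034e-01  1.36209494e+00  5.14625372e-04
  1.50189806e+00 -2.23289990e+00]
```

View pics/w3.png

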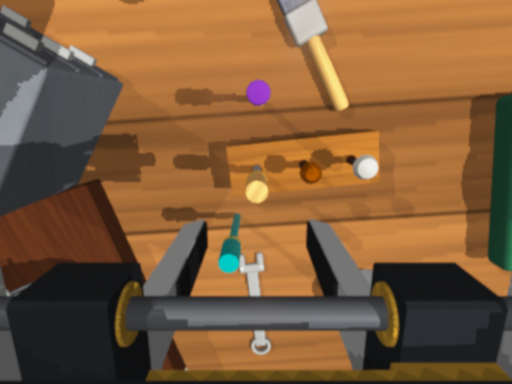

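The probe's pale handle top sits at about (257,190) between the jaws. The amber dop is at (312,173) and the pale dop at (366,168), both to the right.

Run:
```python
from h import *
w=np.load("w3.npy");s=dict(position=w[:3],eef_rot=w[3:])
f=cv2.imread("pics/w3.png");h=cv2.cvtColor(f,cv2.COLOR_BGR2HSV)
m=cv2.inRange(h,(15,40,185),(35,160,255));m[:165]=0;m[210:]=0;m[:,:235]=0;m[:,280:]=0
cs,_=cv2.findContours(m,cv2.RETR_EXTERNAL,cv2.CHAIN_APPROX_NONE);k=max(cs,key=cv2.contourArea)
(c,r)=cv2.minEnclosingCircle(k);print(c,r,cv2.boundingRect(k),cv2.contourArea(k))
p=pl("wrist",*c,.16,s);q=w[3:];Rm=R.from_quat([q[1],q[2],q[3],q[0]]).as_matrix()
print(p,Rm.T@(p-w[:3]), "diam",np.linalg.norm(p-pl("wrist",c[0]+r,c[1],.16,s))*2)
```

```text
(256.7956237792969, 191.70802307128906) 12.211851119995117 (245, 180, 24, 24) 404.0
[ 0.48594897 -0.3405061   0.16      ] [-7.34216214e-04 -2.16260651e-04  3.01657213e-01] diam 0.02247379871194346
```

>>> play_rows(
  increments=[
    [-0.0007,0,0.05,0,0.05],
    [-0.0007,0,0.1,0,0.05],
    [-0.0007,0,0.144,0,0.05],
    [-0.0007,0,0.144,0,0.05],
    [-0.0007,0,0.144,0,0.05],
    [-0.0007,0,0.144,0,0.03],
    [-0.0007,0,0.144,0,0.015],
    [-0.0007,0,0.144,0,0.015],
    [-0.0007,0,0.144,0,0.015],
    [-0.0007,0,0.144,0,0.015],
    [-0.0007,0,0.144,0,0.015],
  ],
)

```text
t: 8.72
position: [0.486, -0.342, 0.3184]
eef_rot: [0.001, 0.034, 0.999, -0.0]
force: [-0.0, 0.6, 5.4]
opening: 0.0212
gripper_force: 30.0
```

>>> play_rows(
  increments=[
    [0,0,-0.015,0,0.015],
    [0,0,-0.03,0,0.015],
    [0,0,-0.05,0,0.015],
    [0,0,-0.08,0,0.015],
    [0,0,-0.11,0,0.015],
    [0,0,-0.14,0,0.015],
    [0,0,-0.165,0,0.015],
    [0,0,-0.175,0,0.015],
    [0,0,-0.175,0,0.015],
    [0,0,-0.175,0,0.015],
  ],
)

```text
t: 9.98
position: [0.4856, -0.3418, 0.4914]
eef_rot: [-0.001, 0.034, 0.999, 0.001]
force: [0.1, 1.2, -1.3]
opening: 0.0217
gripper_force: 30.0
```

Run:
```python
from h import *
s=get_state();print(s)
q=s["eef_rot"];Rm=R.from_quat([q[1],q[2],q[3],q[0]]).as_matrix();print(Rm.T@(np.array([.5265,.1465,s["position"][2]])-s["position"]))
f=grab_frame("scene")[...,::-1];t=grab_frame("top")[...,::-1];cv2.imwrite("pics/s4.png",f);cv2.imwrite("pics/t4.png",t)
c=get_calibration("scene");tip=s["position"]+[0,0,-.305]
for n in("scene","top"):
    c=get_calibration(n);p=c["world_to_cam"]@np.r_[tip,1];print(n,c["fx"]*p[0]/p[2]+c["cx"],c["fy"]*p[1]/p[2]+c["cy"])
```

```text
{'t': 9.975, 'q': array([-7.30429469e-01,  2.72059619e-01,  1.29962703e+00,  2.09527072e-05,
        1.57224346e+00, -2.23240387e+00]), 'joint_vel': array([-0.00107341,  0.00491916,  0.00255408,  0.00157984, -0.00047689,
        0.00150139]), 'effort': array([ 1.65591412e-02, -4.28392053e+01, -2.59003258e+01, -5.93975186e-02,
        5.33608021e-02, -6.40638314e-05]), 'position': array([ 0.48564774, -0.34181668,  0.49142994]), 'eef_rot': array([-8.90164111e-04,  3.44041480e-02,  9.99407319e-01,  7.57388231e-04]), 'force': array([ 0.12469129,  1.15785819, -1.31834857]), 'torque': array([ 0.02599405, -0.03849284,  0.00347768]), 'gripper_force': 29.96282011270523, 'opening': 0.021729296130835556}
[-0.00717582  0.48996949  0.0006986 ]
scene 124.57841352015106 237.3430516589917
top 390.0785607841498 198.89454354859163
```

>>> play_rows(
  increments=[
    [0,0.02,0,0,0.015],
    [-0.001,0.06,0,0,0.015],
    [-0.002,0.11,0,0,0.015],
    [-0.003,0.16,0,0,0.015],
    [-0.003,0.21,0,0,0.015],
    [-0.004,0.26,0,0,0.015],
    [-0.005,0.31,0,0,0.015],
    [-0.006,0.36,0,0,0.015],
    [-0.007,0.41,0,0,0.015],
    [-0.007,0.45,0,0,0.015],
    [-0.007,0.475,0,0,0.015],
    [-0.007,0.49,0,0,0.015],
  ],
)

```text
t: 11.58
position: [0.5255, 0.1485, 0.4925]
eef_rot: [-0.0, 0.033, 0.999, 0.0]
force: [0.7, -0.7, -2.1]
opening: 0.0219
gripper_force: 30.0
```

>>> play_rows(
  increments=[
    [0,0,0,0,0.015],
    [0,0,0,0,0.015],
    [0,0,0,0,0.015],
  ],
)

```text
t: 11.95
position: [0.5264, 0.1455, 0.4927]
eef_rot: [0.0, 0.035, 0.999, -0.0]
force: [-0.5, -1.0, -0.8]
opening: 0.0217
gripper_force: 30.0
```

Run:
```python
from h import *
s=get_state();print(s["position"],s["eef_rot"],s["opening"])
im={}
for n in("scene","top","wrist"):
    im[n]=grab_frame(n)[...,::-1].copy();cv2.imwrite(f"pics/{n}5.png",im[n])
np.save("w5.npy",np.r_[s["position"],s["eef_rot"]])
def px(n,P):
    c=get_calibration(n);p=c["world_to_cam"]@np.r_[P,1];return c["fx"]*p[0]/p[2]+c["cx"],c["fy"]*p[1]/p[2]+c["cy"]
tip=s["position"]+[0,0,-.3084]
for n in("scene","top"): print(n,"tip",px(n,tip),"hole",px(n,np.array([.5265,.1465,.135])))
u,v=px("scene",tip);u=int(u)-40;v=int(v)-45
a=cv2.resize(im["scene"][v:v+80,u:u+80],(400,400),interpolation=cv2.INTER_CUBIC);print("scene crop",u,v)
b=cv2.resize(im["wrist"][120:220,210:310],(400,400),interpolation=cv2.INTER_CUBIC)
cv2.imwrite("pics/c5.png",np.hstack([a,b]))
```

```text
[0.52644564 0.14553827 0.49273063] [ 2.21335911e-05  3.50896911e-02  9.99384157e-01 -1.41840527e-04] 0.021670793263096226
scene tip (np.float64(298.04680350118883), np.float64(125.28658868946255)) hole (np.float64(296.2903235450964), np.float64(140.57906825768632))
top tip (np.float64(172.0361088400955), np.float64(186.1870918750002)) hole (np.float64(176.1722084995725), np.float64(189.84260713448015))
scene crop 258 80
```

View pics/c5.png

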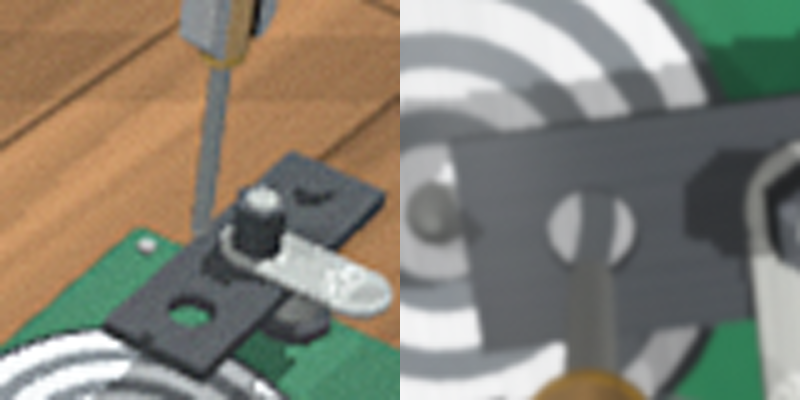

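The left crop shows the rod hanging upright with its tip at (203,232) and the hole at (190,311). In the right crop the rod points up towards the hole, which is centred at about (592,228). I'll compare these with the projected positions.

Run:
```python
from h import *
w=np.load("w5.npy");s=dict(position=w[:3],eef_rot=w[3:])
q=w[3:];Rm=R.from_quat([q[1],q[2],q[3],q[0]]).as_matrix();M=np.eye(4);M[:3,:3]=Rm;M[:3,3]=w[:3]
c=get_calibration("wrist");W=np.linalg.inv(M@c["tool_from_camera"])
def px(P):
    p=W@np.r_[P,1];return np.round([c["fx"]*p[0]/p[2]+c["cx"],c["fy"]*p[1]/p[2]+c["cy"]],1)
def crop(p):return (p-[210,120])*4+[400,0]
for n,P in(("tip",w[:3]+Rm@[0,0,.3084]),("rodtop",w[:3]+Rm@[0,0,.2084]),("hole",[.5265,.1465,.135])):print(n,px(P),crop(px(P)))
print("hole meas",pl("wrist",210+(592-400)/4,120+228/4,.135,s))
g=cv2.cvtColor(cv2.imread("pics/wrist5.png"),cv2.COLOR_BGR2GRAY)
hsv=cv2.cvtColor(cv2.imread("pics/wrist5.png"),cv2.COLOR_BGR2HSV)
for v in range(178,214,4):print(v,g[v,246:270],hsv[v,257])
c=get_calibration("scene")
for z in(.284,.184):
    p=c["world_to_cam"]@[w[0],w[1],z,1];print("scene",z,c["fx"]*p[0]/p[2]+c["cx"],c["fy"]*p[1]/p[2]+c["cy"])
```

```text
tip [257.  189.2] [588.  276.8]
rodtop [257.2 227.2] [588.8 428.8]
hole [257.9 178.2] [591.6 232.8]
hole meas [0.52513981 0.14666015 0.135     ]
178 [107 136 164 174 176 175 172 164 140 111  97  95  95  94  94  94 100 128
 162 177 178 161 118  84] [105  15  99]
182 [ 96  97 112 138 162 172 168 147 117  98  95  94  94  94  93  97 120 155
 168 159 131  95  76  80] [105  16  98]
186 [ 98  98  95  91  87  86  87  88  91  93  93  93  94  96  98 100  99  89
  75  70  75  82  85  86] [60  5 94]
190 [ 96  96  95  94  94  93  92  92  93  92  92  92  93  96  99 102 101  93
  89  88  87  87  87  87] [45  5 93]
194 [ 98  97  97  95  95  94  94  94  94  93  92  92  94  95  98 102 101  95
  90  88  87  86  86  86] [45  5 93]
198 [ 97  97  96  96  95  94  94  94  94  93  92  92  93  95  99 101 102  98
  91  88  88  87  87  87] [40  8 93]
202 [ 97  97  96  95  95  93  93  95  95  93  93  93  94  97  99 102 103  99
  92  87  86  86  85  84] [30 11 93]
206 [153 181 202 207 190 142 103  97  95  94  93  93  94  96  99 103 106 103
  97  92  91  90  90  89] [30  8 93]
210 [237 237 238 233 206 147 104  98  95  94  93  93  96  96 100 104 106 104
  97  93  96 110 133 154] [23 11 94]
scene 0.284 302.5731663958411 90.33951320754701
scene 0.184 298.0328912866448 125.39400190910627
```

Everything agrees to about 1 mm: the rod is upright, the tip is where predicted, and the hole is at about (0.526, 0.1466). I'll descend slowly.

>>> play_rows(
  increments=[
    [0,0.001,0.0,0,0.015],
    [0,0.001,0.01,0,0.015],
    [0,0.001,0.02,0,0.015],
    [0,0.001,0.03,0,0.015],
    [0,0.001,0.035,0,0.015],
    [0,0.001,0.035,0,0.015],
    [0,0.001,0.035,0,0.015],
  ],
)

```text
t: 12.98
position: [0.5267, 0.1475, 0.458]
eef_rot: [0.0, 0.034, 0.999, 0.0]
force: [-0.1, 0.6, -1.1]
opening: 0.0216
gripper_force: 30.0
```

Run:
```python
from h import *
s=get_state();print(s["position"],s["eef_rot"],s["opening"],s["force"])
f=grab_frame("wrist")[...,::-1];t=grab_frame("scene")[...,::-1]
cv2.imwrite("pics/w6.png",f)
a=cv2.resize(t[115:165,270:320],(400,400),interpolation=cv2.INTER_CUBIC)
b=cv2.resize(f[130:210,215:295],(400,400),interpolation=cv2.INTER_CUBIC)
cv2.imwrite("pics/c6.png",np.hstack([a,b]))
```

```text
[0.52666621 0.14750095 0.45795287] [3.30474655e-04 3.43455290e-02 9.99409959e-01 9.98736430e-05] 0.021579051230728834 [-0.14386283  0.5955957  -1.06194071]
```

View pics/c6.png

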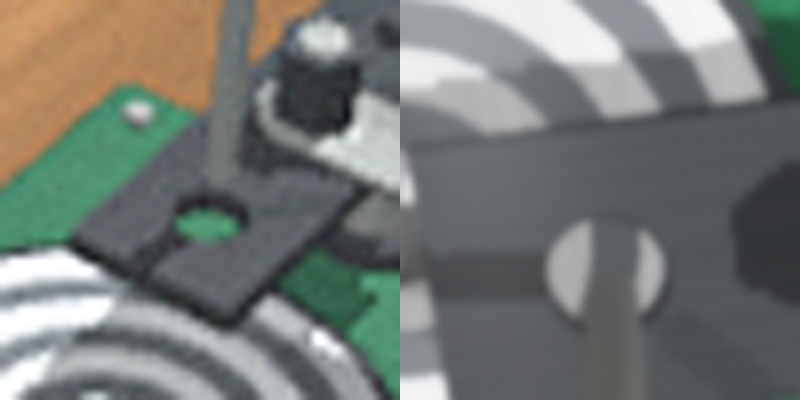

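The scene crop shows the rod tip at (222,181) just above the hole centred at (210,218). The wrist crop shows the rod axis at x≈612 and the hole centred at (606,270). I'll turn these into an offset.

Run:
```python
from h import *
s=get_state();print(s["position"])
zt=s["position"][2]-.3084
print("scene tip",pl("scene",270+222/8,115+181/8,zt),"hole",pl("scene",270+210/8,115+218/8,.135))
print("wrist hole",pl("wrist",215+206/5,130+270/5,.135,s),"tip (y only)",pl("wrist",215+212/5,130+275/5,zt,s))
```

```text
[0.5266456  0.14748191 0.45807757]
scene tip [0.53163395 0.14327338 0.14967757] hole [0.53025908 0.14132869 0.135     ]
wrist hole [0.52529721 0.14687204 0.135     ] tip (y only) [0.5229353  0.14818069 0.14967757]
```

Both views put the tip about 1 mm too far in +x and +y, so I'll correct that and continue to depth.

>>> play_rows(
  increments=[
    [0.001,-0.0012,0.0,0,0.015],
    [0.001,-0.0012,0.0,0,0.015],
    [0.001,-0.0012,0.007,0,0.015],
    [0.001,-0.0012,0.014,0,0.015],
    [0.001,-0.0012,0.021,0,0.015],
    [0.001,-0.0012,0.028,0,0.015],
    [0.001,-0.0012,0.035,0,0.015],
    [0.001,-0.0012,0.042,0,0.015],
    [0.001,-0.0012,0.049,0,0.015],
    [0.001,-0.0012,0.056,0,0.015],
    [0.001,-0.0012,0.062,0,0.015],
    [0.001,-0.0012,0.067,0,0.015],
  ],
)

```text
t: 14.58
position: [0.5254, 0.1463, 0.3903]
eef_rot: [-0.0, 0.034, 0.999, 0.0]
force: [0.3, -0.3, -1.1]
opening: 0.0217
gripper_force: 30.0
```

>>> play_rows(
  increments=[
    [0,0,0,0,0.015],
    [0,0,0,0,0.015],
    [0,0,0,0,0.015],
    [0,0,0,0,0.015],
    [0,0,0,0,0.015],
    [0,0,0,0,0.015],
  ],
)

```text
t: 15.32
position: [0.5255, 0.1463, 0.3907]
eef_rot: [0.0, 0.034, 0.999, 0.0]
force: [0.1, 0.0, -1.1]
opening: 0.0215
gripper_force: 30.0
```

Run:
```python
from h import *
s=get_state();print(s["position"],s["joint_vel"],s["eef_rot"],s["force"])
f=grab_frame("wrist")[...,::-1];g=cv2.cvtColor(f,cv2.COLOR_BGR2GRAY);cv2.imwrite("pics/w7.png",f)
q=s["eef_rot"];Rm=R.from_quat([q[1],q[2],q[3],q[0]]).as_matrix();M=np.eye(4);M[:3,:3]=Rm;M[:3,3]=s["position"]
c=get_calibration("wrist");W=np.linalg.inv(M@c["tool_from_camera"])
for P in([.526,.1465,.135],s["position"]+[0,0,-.2554]):
    p=W@np.r_[P,1];print(c["fx"]*p[0]/p[2]+c["cx"],c["fy"]*p[1]/p[2]+c["cy"])
for v in range(184,216,3):print(v,*g[v,234:280])
```

```text
[0.52546515 0.14630292 0.39073722] [-0.00076917 -0.00055175  0.00037681 -0.00012152 -0.00051398 -0.00119486] [7.77859992e-05 3.44152524e-02 9.99407615e-01 6.06214931e-05] [ 0.05535414  0.00194982 -1.06051669]
257.35903898271124 206.07220984298647
257.05965875523844 205.55970537141476
184 98 98 98 98 98 98 98 98 97 97 96 96 96 95 95 95 94 93 94 93 93 92 92 91 90 91 90 90 90 90 89 89 88 88 88 88 88 88 88 87 87 87 87 87 87 87
187 98 98 97 97 97 98 97 97 97 96 96 96 96 95 95 94 94 94 93 93 92 92 92 92 92 91 90 91 90 90 89 89 88 88 88 87 87 87 86 85 86 86 85 85 84 84
190 96 97 97 97 97 97 96 95 96 96 95 95 95 94 93 93 91 91 90 90 88 86 85 85 84 84 84 84 85 85 85 86 85 85 85 85 85 85 85 85 85 85 86 86 86 85
193 94 94 94 94 94 93 93 93 93 93 93 92 92 93 97 104 119 121 97 79 76 76 76 76 76 75 75 73 73 76 78 81 85 86 87 88 88 88 88 88 88 88 88 87 87 88
196 94 93 92 94 93 94 94 94 94 94 95 108 128 150 163 167 162 142 105 80 77 77 79 81 84 87 85 80 78 84 96 118 135 132 112 92 84 85 88 87 87 87 87 87 86 86
199 73 73 74 78 85 89 89 89 90 105 135 160 169 173 174 171 162 135 102 88 88 88 89 90 91 9
[... 177 characters left out ...]
124 156 173 177 179 178 168 141 99 78 82 84 85 84 84 84
205 68 68 68 69 69 68 66 69 102 146 168 173 173 173 173 171 157 125 100 92 92 91 90 90 91 95 98 102 106 116 141 166 177 178 176 171 161 138 94 71 78 84 85 85 84 85
208 67 68 67 67 68 67 66 62 73 110 149 169 172 173 173 170 152 118 96 92 92 91 90 90 92 94 98 103 109 129 158 174 177 178 179 177 157 110 69 66 79 85 86 87 86 87
211 87 85 78 74 73 73 72 70 67 71 93 130 160 185 207 198 152 107 94 93 91 91 91 91 93 95 97 102 108 126 155 172 176 173 158 128 85 54 55 68 78 81 83 84 85 85
214 92 92 92 92 92 93 93 92 89 84 74 72 91 130 155 143 117 105 103 104 104 106 107 107 107 106 105 102 99 103 114 125 119 94 63 47 49 58 69 77 79 79 80 81 84 85
```

The rod is centred in the bore: the rod edges at columns 251 and 264 sit inside the hole edges at 242 and 272. The tip is about 11 mm above the disc, and there's no contact force.

```bash
python3 -c "
from station import *
print(sign_off())"
```

```text
the job is handed in; nothing more can be done
None
```

The job is handed in, with no verdict shown: the cover was turned about 1.45 rad clear of the hole, and the probe is held still, upright and centred to about 1 mm, its tip about 11 mm above the disc.

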